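# Close and hold the battery cover of a bench instrument

### The job

Close up the battery compartment of the grey instrument: slide its metal cover along the rails fully home against the stop bar, then turn the winged quarter-turn fastener until the slot in its top lines up with the two grooves on the cover, and only then press the cover down flat on its frame against its springs. Finish while still holding it pressed down, with the cover home and the slot aligned; leave the other things on the table and on the instrument where they are.

Things in the scene. Friction and masses are not known exactly. Their poses are not given: they have to be found in the camera images.
- case: grey bench instrument, fixed, 200 (x) x 420 (y) x 80 mm tall; x points away from its knobbed front, y along its width, z up; origin under its centre. The -y half of its top has a battery compartment with a 6 mm high frame round it; two rails carry a sliding cover along y. A steel stop bar, 22 mm high, crosses the -y end of the rails
- cover: bare metal access cover, plate 156 (x) x 150 (y) x 6 mm, axes as the case's; origin at the centre of its underside. It slides along the rails (about 3 N) and stands on springs 8 mm above the frame. It carries an upright pull tab (60 mm along x, 10 mm thick, rising 32 mm, 62 mm to +y of the centre) and the fastener (42 mm to -y)
- tab_grip (a point): point in the pull tab, midway across, 24 mm above the plate's top and 8 mm below the tab's top; axes as the case's: the tab is pinched along y
- wing_grip (a point): point on the axis of the quarter-turn fastener, in its wing, 24 mm above the plate's top. Steel disc 38 mm wide, 6 mm high, with an upright wing 42 mm long, 12 mm thick, its top 32 mm above the plate; the slot is a dark groove along the wing's top. The point turns with the wing: y along wing and slot, x through its thickness. Two dark grooves on the plate beside it mark the line along the case's y
- press_spot (a point): point on the plate's top in the bare area between fastener and tab, 45 mm from the tab's middle plane; with the wing aligned the bare strip there is about 78 mm long along y
- runner (a joint): where the cover is along its rails, m: 0 = fully home against the stop bar, over the compartment; up to 0.10 = slid open towards the case's +y. It stays where it is left.
- fastener (a joint): angle of the wing, rad: 0 = slot in line with the two grooves on the plate; grows counter-clockwise seen from above (limits -0.4 and 1.6: there is no stop at 0). Starts between 0.7 and 1.45, so it is turned clockwise; stiff enough (0.06 N m) to stay where it is left.
- press (a joint): how far the cover is pressed down on its springs, m: 0 = standing proud, 0.008 = flat on the compartment's frame. It takes about 5 N to start and 10 N to be fully down, and it springs up when let go.
- pocket_meter: flat black pocket meter 75 x 45 x 22 mm lying on the case's top near its left end; origin under its centre; a bystander, loose
- jar: glass jar 52 mm wide, 65 mm tall, standing on the table; origin under its centre; a bystander, loose
- cell: loose battery cell 33 mm wide, 60 mm tall, standing on the table; origin under its centre; a bystander, loose
- transformer: small transformer 50 x 65 x 55 mm behind the case; origin under its centre; a bystander, loose
- reel: empty wire reel 76 mm wide, 44 mm tall, lying flat behind the case; origin under its centre; a bystander, loose
- dial_gauge: dial gauge on a 60 mm square wooden foot, 74 mm tall; origin under its centre; a bystander, loose
- screwdriver: screwdriver lying on the table in front of the case; origin under its middle; a bystander, loose

How it is judged:
On the way, in this order (a step that is already met when the one before it is completed fails the run):
1. the cover is slid home against the stop bar (value of joint runner below 0.004 m), for 0.2 s.
2. with the cover home, the fastener's slot is in line with the grooves (value of joint runner below 0.004 m and value of joint fastener between -0.15 and 0.15 rad), for 0.2 s.
3. with both so, the cover is pressed down on its frame (all of step 2 and value of joint press above 0.006 m), for 0.2 s.
At the end, for the whole second after the job is handed in: The cover is within 4 mm of its home stop, the slot within 0.15 rad of the grooves' line, the cover pressed down at least 6 of its 8 mm, and the robot is touching the cover (or what it carries) with more than 3 N (all of step 3 and contact force between any of the fingers, the arm and cover above 3 N); the arm keeps its last pose, push and grip.
It fails at once if a bystander is displaced by more than 40 mm (distance of any of pocket_meter, jar, cell, transformer, reel, dial_gauge, screwdriver from where it was at the start of the episode above 0.04 m).
It also fails if it takes over 58 s, if anything falls off the work surface, if the arm or the gripper's body presses on something with over 40 N, if the wrist force passes 120 N, or if a joint passes its speed limit or range.

### The arm

A 6-joint arm with a two-finger parallel gripper is mounted at the origin on the work surface. World frame = base frame: x ahead of the robot, y to its left, z up, the work surface at z = 0. Lengths are in m, angles in rad, forces in N, time in s.
With the tool pointing down it reaches from about 0.3 to 0.875 m from the base axis. Payload 6.4 kg.
Tool frame: the origin (TCP) lies on the centre line of the jaws, within the pads' length; the fingertips stand 22 mm ahead of it and the grasp point (between the pads) lies 3 mm ahead of it (arm.tip_extent is the distance from the TCP to the fingertips, in m); z points along the fingers, y is the direction in which the jaws open and shut (so a half turn about z gives the same grasp; the last joint's range is limited). The gripper opens to 88 mm and grips with 3 to 60 N. Pads are 18 mm wide; open, the fingers measure 123 mm over their backs; the gripper's body (75 mm by 187 mm) begins 45 mm behind the grasp point.
Start: joints at [1.026, 0.181, 1.607, -0, 1.354, -0.206], TCP at [0.191, 0.542, 0.261] pointing down, gripper open.
Joint ranges: [-2.99, 2.99], [-0.89, 2.07], [0.3, 2.58], [-1.14, 4.28], [0, 2.63], [-3.12, 3.12]. Speed limits (rad/s): [2.57, 2.57, 3.01, 3.14, 3.14, 3.14].

### API

Orientations are given as [roll, pitch, yaw] about the fixed x, y, z axes, in that order (R = Rz(yaw) Ry(pitch) Rx(roll)).
In Python, from cell import observe, imaging, workorder, arm gives the robot as it stands. The module is installed in compiled form; this text tells all that it offers.
- The arm moves only by the tool play_rows, never from a script. Its argument "commands" is a list of rows, each a list of 5 numbers: the opening, from 0 (shut) to 1 (fully open), then the shift along the world's x, y, z in m, then the turn about the world's z in rad. A call has 1 to 8 rows; each row is the pose to reach, as a shift and turn from the pose commanded when the call began; what a row does not reach only later rows make up. A row lasts 1/10 s, in which the tool goes at most 50 mm and 8.59 degrees, less where a joint would pass 70% of its speed; a pose out of reach is approached as far as the arm can. A call with a gripper value outside its range is refused whole. The fingers move at their own pace and stop on an object; the grip force is fixed at half the most. Time passes only in rows, so rows that repeat a pose let the fingers close. It gives the time, the measured TCP pose, the force and the opening at its end, in the units of the state.
- observe(): the state, without advancing time (a new reading comes with each control period).
- imaging.capture(name): name is "side" or "top" or "wrist"; returns a dict with "pixels" (420x560x3 uint8, red, green, blue), "range_z" (420x560 float32, m along the optical axis (not along the pixel's ray), 0 where there is no reading), "intrinsics" (3x3 intrinsics, pixels), "rvec" (rotation vector, rad) and "tvec" (3), from world to camera coordinates, as OpenCV has them; the wrist camera has in their place "tool_from_camera" (4x4, takes a point from camera to tool coordinates, whose origin is the TCP and whose axes are the flange's). Camera axes: x right, y down, z forward; pixel columns grow to the right and rows downward; lengths in m; the calibration is good to about 2 mm. A picture is of the moment at which its call begins: read the wrist's pose just before it.
- workorder.close_job(): hands the job in, once; it reports no verdict.
The state is a dict: "t": time; "qpos": joint angles; "joint_vel": joint speeds; "tau": joint torques, N m; "tcp_pos": TCP position; "ee_rot": TCP orientation; "force": force on the tool from outside, world axes, zero at the start; "torque": the same for the moment, N m; "gripper_width": opening from 0.0 (shut) to 1.0 (fully open).
Only numpy, scipy, OpenCV 4.12 (cv2) and the standard library are available. Lean on these libraries where they do the work, as an engineer would, in place of code of your own. Each camera call takes 0.05 s, during which the arm holds its last target.

## Working session

There is one attempt and no reset: what is moved stays moved. The work goes in short steps, Python scripts to look and compute and a tool call to move; the robot and the scene stay as the last step left them, time stands still between calls to the robot, and variables do not carry over. Pictures are saved under pics/ and viewed, and the job is handed in when it is done.

Besides the shell and the picture viewer there is one more tool, called after "Emit:" as name([rows], argument=value, ...), one row to a line, values as JSON. play_rows: Moves the arm, as the interface text tells. Its arguments: {"type":"object","properties":{"commands":{"type":"array","items":{"type":"array","items":{"type":"number"}}}},"required":["commands"]}

```bash
mkdir -p pics; cat > h.py <<'E'
from cell import observe, imaging, workorder, arm
import numpy as np, cv2
def cap(name,fn):
    s=observe(); d=imaging.capture(name); cv2.imwrite('pics/'+fn+'.png',d['pixels'][:,:,::-1]); np.savez('pics/'+fn+'.npz',s=s,**d); return s,d
def cloud(d):
    z=d['range_z'].astype(float);K=np.array(d['intrinsics']);v,u=np.indices(z.shape)
    P=np.stack([(u-K[0,2])/K[0,0]*z,(v-K[1,2])/K[1,1]*z,z],-1)
    R=cv2.Rodrigues(np.array(d['rvec'],float))[0]
    W=(P-np.array(d['tvec']).reshape(3))@R
    W[z==0]=np.nan
    return W
E
python3 - <<'E'
from h import *
print(observe())
for n in ['top','side']:
    s,d=cap(n,n+'0'); print(d['rvec'],d['tvec'],d['intrinsics'])
print(observe()['t'])
E
```

```text
{'t': 0.0, 'qpos': array([ 1.02571398e+00,  1.81498470e-01,  1.60799406e+00,  1.02899252e-05,
        1.35383122e+00, -2.06326931e-01]), 'joint_vel': array([ 1.85771149e-04,  2.61166789e-04, -1.04712628e-03,  2.75123330e-05,
       -1.53480035e-03,  7.16652912e-05]), 'tau': array([-2.00844015e-04, -4.33857358e+01, -3.41856194e+01,  7.02664093e-02,
        3.83686891e-02, -1.28525544e-04]), 'tcp_pos': array([0.19080994, 0.54188579, 0.2598408 ]), 'ee_rot': array([-3.13990032e+00, -3.64476198e-04,  2.80283471e+00]), 'force': array([0.08453652, 0.45101798, 0.05472785]), 'torque': array([ 0.01241247, -0.00824702, -0.00674808]), 'gripper_width': 1.0018500589388777}
[ 2.12229253 -2.11500769  0.16316427] [0.07980318 0.59164044 0.89351534] [[426.08054036   0.         278.8385331 ]
 [  0.         426.08054036 206.52407877]
 [  0.           0.           1.        ]]
[ 2.36552456 -0.09350912  0.06455925] [-0.57369414  0.13161678  1.01162966] [[482.18523511   0.         282.10030556]
 [  0.         482.18523511 205.24062261]
 [  0.           0.           1.        ]]
0.1
```

View pics/top0.png

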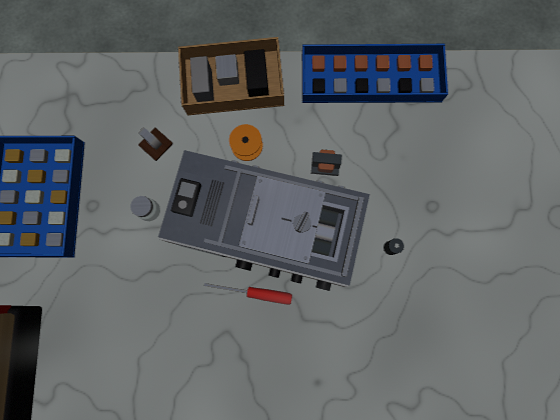

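View pics/side0.png

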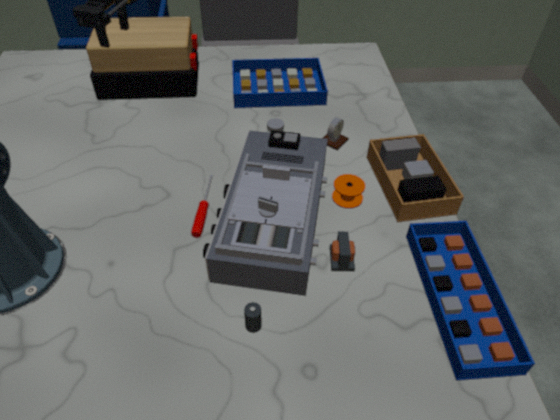

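The top view shows the case centred near (265,218). The tab is at (252,209), the wing at (303,222) and the stop bar at the right end. Next I'll measure positions.

```bash
python3 - <<'E'
from h import *
d=dict(np.load('pics/top0.npz',allow_pickle=True)); W=cloud(d)
for p in [(252,209),(303,222),(275,235),(280,190),(185,215),(355,235)]: print(p,W[p[1],p[0]].round(4))
img=d['pixels']
# case body mask
Z=W[...,2]
roi=np.zeros(Z.shape,bool); roi[140:300,150:380]=1
# case top points: z .07-.15 in region, largest comp
m=((Z>0.074)&(Z<0.14)&roi).astype(np.uint8)
n,l,st,_=cv2.connectedComponentsWithStats(m); k=1+st[1:,4].argmax(); pts=W[l==k][:,:2].astype(np.float32)
r=cv2.minAreaRect(pts); print('case',r)
for lo,hi,nm in [(0.122,0.14,'high')]:
    mm=((Z>lo)&(Z<hi)&roi).astype(np.uint8); n,l,st,c=cv2.connectedComponentsWithStats(mm)
    for i in range(1,n):
        if st[i,4]>8: print(nm,c[i],st[i],cv2.minAreaRect(W[l==i][:,:2].astype(np.float32)),W[l==i].mean(0), np.median(Z[l==i]))
mm=((Z>0.096)&(Z<0.104)&roi).astype(np.uint8); n,l,st,c=cv2.connectedComponentsWithStats(mm)
for i in range(1,n):
    if st[i,4]>60: print('plate',c[i],st[i],cv2.minAreaRect(W[l==i][:,:2].astype(np.float32)),W[l==i].mean(0))
cv2.imwrite('pics/z1.png',cv2.resize(img[140:300,150:380,::-1],None,fx=3.4,fy=3.4,interpolation=cv2.INTER_CUBIC))
E
```

```text
(252, 209) [0.5721 0.1346 0.1319]
(303, 222) [0.5455 0.0311 0.1328]
(275, 235) [0.5226 0.0884 0.1006]
(280, 190) [0.6189 0.0785 0.0992]
(185, 215) [0.5666 0.2822 0.0873]
(355, 235) [ 0.5254 -0.081   0.08  ]
case ((0.5662207007408142, 0.11509087681770325), (0.4212520122528076, 0.20438413321971893), 76.226318359375)
high [252.2384106  209.14569536] [247 195  12  29 151] ((0.5727202892303467, 0.134381964802742), (0.010091467760503292, 0.06009744852781296), 75.97685241699219) [0.57210042 0.13420373 0.13071486] 0.13086972791858983
high [301.65648855 221.13740458] [295 211  14  21 131] ((0.5479539036750793, 0.033572662621736526), (0.011906658299267292, 0.0417301245033741), 63.255523681640625) [0.54753239 0.03370551 0.13126111] 0.13152243917518278
plate [281.84017094 219.34700855] [ 239  176   86   88 4680] ((0.5581483244895935, 0.0744103267788887), (0.14991594851016998, 0.1563655287027359), 76.24188995361328) [0.556179   0.0743272  0.09959028]
plate [184.98548621 196.49637155] [171 178  29  38 689] ((0.6047587990760803, 0.2810063660144806), (0.046233221888542175, 0.07481644302606583), 76.01451873779297) [0.60427532 0.28052929 0.10123038]
plate [352.07323232 235.97727273] [341 197  23  79 396] ((0.5222559571266174, -0.07203513383865356), (0.010528809390962124, 0.1697254478931427), 76.2055892944336) [ 0.52143188 -0.07167837  0.10110064]
```

View pics/z1.png

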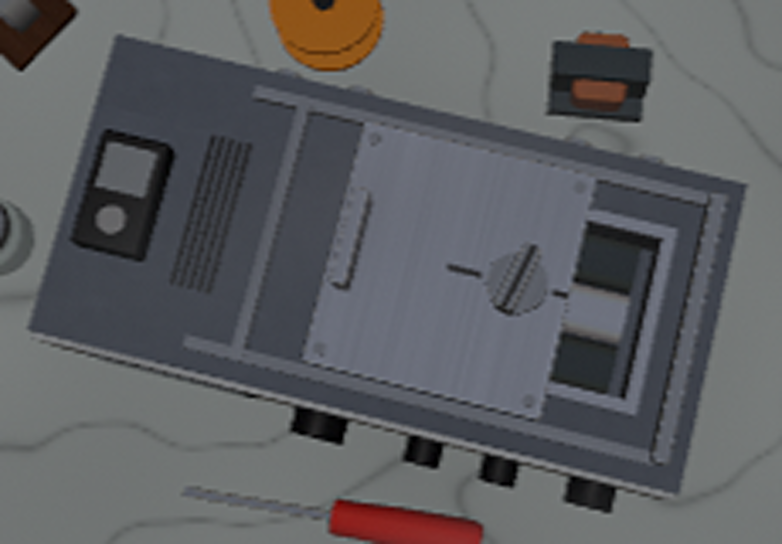

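Case yaw is about -0.241 rad, so its y axis is (0.2385, 0.971). The tab is at (0.5727, 0.1344), the runner gap is about 71 mm and the wing angle is about 1.345 rad. I'll move above the tab first.

Emit:
play_rows([
  [1, 0.2, -0.2, -0.02, 0.098],
  [1, 0.2, -0.2, -0.02, 0.098],
  [1, 0.3, -0.3, -0.04, 0.098],
  [1, 0.3, -0.3, -0.04, 0.098],
  [1, 0.382, -0.4075, -0.06, 0.098],
  [1, 0.382, -0.4075, -0.06, 0.098],
  [1, 0.382, -0.4075, -0.06, 0.098],
  [1, 0.382, -0.4075, -0.06, 0.098],
])

```text
t: 0.9
tcp_pos: [0.466, 0.2524, 0.2195]
ee_rot: [-3.142, -0.0, 2.901]
force: [1.0, 1.0, -0.2]
gripper_width: 0.998
```

Emit:
play_rows([
  [1, 0, 0, 0, 0],
  [1, 0, 0, 0, 0],
  [1, 0, 0, 0, 0],
])

```text
t: 1.2
tcp_pos: [0.4644, 0.2548, 0.2197]
ee_rot: [-3.142, -0.001, 2.901]
force: [-0.9, -0.1, -0.2]
gripper_width: 0.999
```

Emit:
play_rows([
  [1, 0.108, -0.12, -0.02, 0],
  [1, 0.108, -0.12, -0.02, 0],
  [1, 0.108, -0.12, -0.02, 0],
  [1, 0.108, -0.12, -0.02, 0],
  [1, 0.108, -0.12, -0.02, 0],
  [1, 0.108, -0.12, -0.02, 0],
  [1, 0.108, -0.12, -0.02, 0],
])

```text
t: 1.9
tcp_pos: [0.572, 0.1362, 0.2001]
ee_rot: [3.141, -0.0, 2.903]
force: [-0.5, -0.1, 0.2]
gripper_width: 0.999
```

```bash
python3 - <<'E'
from h import *
s,d=cap('wrist','w1'); print(s['tcp_pos'],s['ee_rot'],s['qpos']); print(d['tool_from_camera'])
E
```

```text
[0.57199934 0.13621691 0.20012337] [ 3.14124739e+00 -3.56942695e-04  2.90332474e+00] [ 3.18653278e-02  2.68786867e-01  1.62909648e+00  4.51918200e-04
  1.24396120e+00 -1.30080816e+00]
[[-1.43453192e-03 -9.60505499e-01 -2.78257307e-01  7.20804805e-02]
 [ 9.99998708e-01 -1.57967641e-03  2.97414666e-04 -9.13742909e-04]
 [-7.25224926e-04 -2.78256521e-01  9.60506524e-01 -1.22960609e-01]
 [ 0.00000000e+00  0.00000000e+00  0.00000000e+00  1.00000000e+00]]
```

View pics/w1.png

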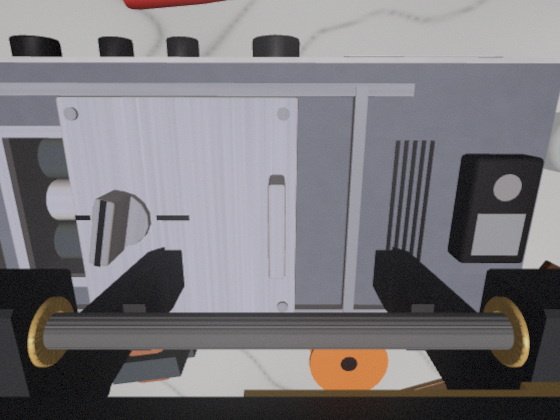

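The tab is at about (276,228), between the fingers and square to them. I'll measure it by wrist depth.

```bash
cat >> h.py <<'E'
from scipy.spatial.transform import Rotation as Ro
def wcloud(s,d):
    z=d['range_z'].astype(float);K=np.array(d['intrinsics']);v,u=np.indices(z.shape)
    P=np.stack([(u-K[0,2])/K[0,0]*z,(v-K[1,2])/K[1,1]*z,z],-1)
    T=np.array(d['tool_from_camera']); P=P@T[:3,:3].T+T[:3,3]
    W=P@Ro.from_euler('xyz',s['ee_rot']).as_matrix().T+s['tcp_pos']; W[z==0]=np.nan
    return W
E
python3 - <<'E'
from h import *
d=dict(np.load('pics/w1.npz',allow_pickle=True)); s=d['s'].item(); W=wcloud(s,d);Z=W[...,2]
for p in [(276,228),(230,150),(105,230)]: print(p,W[p[1],p[0]].round(4))
m=((Z>0.126)&(Z<0.137)).astype(np.uint8); n,l,st,c=cv2.connectedComponentsWithStats(m)
for i in range(1,n):
    if st[i,4]>200: print(c[i],cv2.minAreaRect(W[l==i][:,:2].astype(np.float32)),np.median(Z[l==i]))
E
```

```text
(276, 228) [0.5679 0.1351 0.1316]
(230, 150) [0.5206 0.1162 0.0991]
(105, 230) [0.5455 0.0371 0.1309]
[276.65413534 229.19298246] ((0.5714236497879028, 0.13461700081825256), (0.00993391778320074, 0.059715770184993744), 76.52369689941406) 0.1307223513627362
[102.81538462 230.97591973] ((0.5468711853027344, 0.03390461206436157), (0.012566262856125832, 0.04298815876245499), 63.93452072143555) 0.13068428981487265
```

Emit:
play_rows([
  [1, 0, -0.0015, -0.03, 0],
  [1, 0, -0.0015, -0.06, 0],
  [1, 0, -0.0015, -0.071, 0],
  [1, 0, -0.0015, -0.071, 0],
  [0.5, 0, -0.0015, -0.071, 0],
  [0.05, 0, -0.0015, -0.071, 0],
  [0.05, 0, -0.0015, -0.071, 0],
  [0.05, 0, -0.0015, -0.071, 0],
])

```text
t: 2.75
tcp_pos: [0.5738, 0.1327, 0.1299]
ee_rot: [3.141, 0.002, 2.901]
force: [0.1, -0.2, -0.6]
gripper_width: 0.662
```

Emit:
play_rows([
  [0.05, 0, 0, 0, 0],
  [0.05, 0, 0, 0, 0],
  [0.05, 0, 0, 0, 0],
])

```text
t: 3.05
tcp_pos: [0.5732, 0.1326, 0.1289]
ee_rot: [-3.142, 0.0, 2.901]
force: [0.1, -0.6, -0.6]
gripper_width: 0.386
```

Emit:
play_rows([
  [0.05, 0, 0, 0, 0],
  [0.05, 0, 0, 0, 0],
  [0.05, 0, 0, 0, 0],
  [0.05, 0, 0, 0, 0],
  [0.05, 0, 0, 0, 0],
  [0.05, 0, 0, 0, 0],
])

```text
t: 3.65
tcp_pos: [0.5732, 0.133, 0.1289]
ee_rot: [3.141, 0.0, 2.901]
force: [0.8, 2.9, -0.6]
gripper_width: 0.111
```

Gripped, with a width of 9.8 mm. I'll slide 64 mm first, then feel for the stop.

Emit:
play_rows([
  [0.05, -0.0019, -0.0078, 0, 0],
  [0.05, -0.0038, -0.0155, 0, 0],
  [0.05, -0.0057, -0.0233, 0, 0],
  [0.05, -0.0076, -0.0311, 0, 0],
  [0.05, -0.0095, -0.0388, 0, 0],
  [0.05, -0.0114, -0.0466, 0, 0],
  [0.05, -0.0134, -0.0544, 0, 0],
  [0.05, -0.0153, -0.0621, 0, 0],
])

```text
t: 4.45
tcp_pos: [0.5578, 0.0698, 0.1289]
ee_rot: [-3.142, 0.0, 2.901]
force: [2.9, 3.3, -2.3]
gripper_width: 0.111
```

Emit:
play_rows([
  [0.05, -0.0007, -0.0029, 0, 0],
  [0.05, -0.0014, -0.0058, 0, 0],
  [0.05, -0.0014, -0.0058, 0, 0],
  [0.05, -0.0014, -0.0058, 0, 0],
])

```text
t: 4.85
tcp_pos: [0.5571, 0.0674, 0.1289]
ee_rot: [3.136, 0.001, 2.901]
force: [6.5, 15.2, -4.7]
gripper_width: 0.114
```

Emit:
play_rows([
  [0.05, -0.0004, -0.0015, 0, 0],
  [0.05, -0.0004, -0.0015, 0, 0],
  [0.05, -0.0004, -0.0015, 0, 0],
])

```text
t: 5.15
tcp_pos: [0.5571, 0.0673, 0.129]
ee_rot: [3.134, 0.002, 2.901]
force: [8.4, 21.1, -6.4]
gripper_width: 0.11
```

```bash
python3 - <<'E'
from h import *
s,d=cap('wrist','w2'); s2,d2=cap('side','s2'); s3,d3=cap('top','t3')
I=d2['pixels'][120:290,190:350,::-1]; cv2.imwrite('pics/s2z.png',cv2.resize(I,None,fx=3.5,fy=3.5,interpolation=cv2.INTER_CUBIC))
W=wcloud(s,d);Z=W[...,2]
for nm,lo,hi in(('hi',.126,.137),('pl',.097,.1065)):
    m=((Z>lo)&(Z<hi)).astype(np.uint8); n,l,st,c=cv2.connectedComponentsWithStats(m)
    for i in range(1,n):
        if st[i,4]>200: print(nm,c[i],cv2.minAreaRect(W[l==i][:,:2].astype(np.float32)),np.median(Z[l==i]))
E
```

```text
hi [279.04483926 268.09249859] ((0.5463953018188477, 0.06952916830778122), (0.03150802478194237, 0.03732940927147865), 38.64631652832031) 0.13073138667326875
hi [ 18.         276.25996132] ((0.5250880122184753, -0.03021799959242344), (0.012690135277807713, 0.030880022794008255), 63.18630599975586) 0.13063622597642757
pl [150.63476253 175.51573263] ((0.5174335837364197, 0.015594258904457092), (0.14459681510925293, 0.10660240799188614), 76.15139770507812) 0.09894411550732327
pl [ 51.68145363 369.34636591] ((0.5902103781700134, -0.06348636001348495), (0.05079968273639679, 0.032771024852991104), 74.50170135498047) 0.09895369971223572
pl [271.42227074 370.15021834] ((0.6162658929824829, 0.04795050248503685), (0.03452625870704651, 0.026589451357722282), 76.35441589355469) 0.09894310506543515
```

View pics/w2.png

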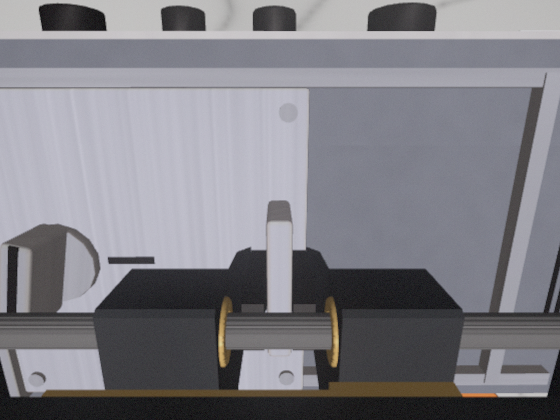

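View pics/s2z.png

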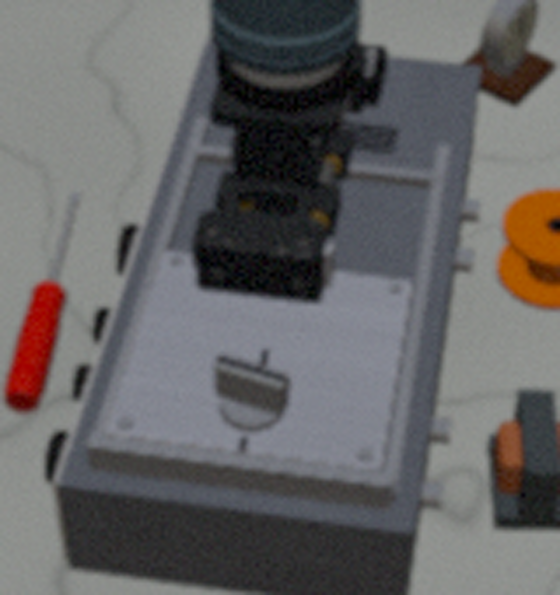

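The cover looks home: it meets the bar, and the TCP stayed put under 21 N. I'll ease the push, then release and lift.

Emit:
play_rows([
  [0.05, 0.0005, 0.002, 0, 0],
  [0.05, 0.0005, 0.002, 0, 0],
  [0.35, 0.0005, 0.002, 0, 0],
  [0.35, 0.0005, 0.002, 0, 0],
  [0.35, 0.0005, 0.002, 0, 0],
  [0.35, 0.0005, 0.002, 0, 0],
  [0.35, 0.0005, 0.002, 0.04, 0],
  [0.35, 0.0005, 0.002, 0.07, 0],
])

```text
t: 6.1
tcp_pos: [0.5562, 0.0648, 0.1997]
ee_rot: [-3.141, -0.001, 2.9]
force: [0.6, -0.2, 0.0]
gripper_width: 0.347
```

Emit:
play_rows([
  [0.35, -0.025, -0.099, 0, -0.22],
  [0.35, -0.025, -0.099, 0, -0.22],
  [0.35, -0.025, -0.099, 0, -0.22],
  [0.35, -0.025, -0.099, 0, -0.22],
  [0.35, -0.025, -0.099, 0, -0.22],
  [0.35, -0.025, -0.099, 0, -0.22],
])

```text
t: 6.7
tcp_pos: [0.5317, -0.0327, 0.1987]
ee_rot: [3.141, -0.0, 2.683]
force: [0.7, -0.3, 0.5]
gripper_width: 0.352
```

```bash
python3 - <<'E'
from h import *
s,d=cap('wrist','w4'); print(s['tcp_pos'],s['ee_rot'])
W=wcloud(s,d);Z=W[...,2]
for nm,lo,hi in(('hi',.126,.137),('pl',.097,.1065)):
    m=((Z>lo)&(Z<hi)).astype(np.uint8); n,l,st,c=cv2.connectedComponentsWithStats(m)
    for i in range(1,n):
        if st[i,4]>200: print(nm,c[i],cv2.minAreaRect(W[l==i][:,:2].astype(np.float32)),np.median(Z[l==i]))
E
```

```text
[ 0.53169061 -0.03265546  0.19872777] [ 3.14142542e+00 -4.20425485e-04  2.68252712e+00]
hi [453.57114527 191.90332176] ((0.5552102327346802, 0.06709562987089157), (0.010355865582823753, 0.05998993664979935), 76.18907165527344) 0.13067674033367654
hi [277.68930636 230.53757225] ((0.530565083026886, -0.03327931463718414), (0.011742428876459599, 0.04254639148712158), 63.120635986328125) 0.13088380905789448
pl [333.66853636 175.68718539] ((0.5404496788978577, 0.007369913160800934), (0.15001899003982544, 0.15538838505744934), 76.16490936279297) 0.09899443608195843
pl [204.78414634 173.39796748] ((0.4881895184516907, -0.06403908133506775), (0.0105077363550663, 0.10197373479604721), 76.17491149902344) 0.10074922454368582
```

View pics/w4.png

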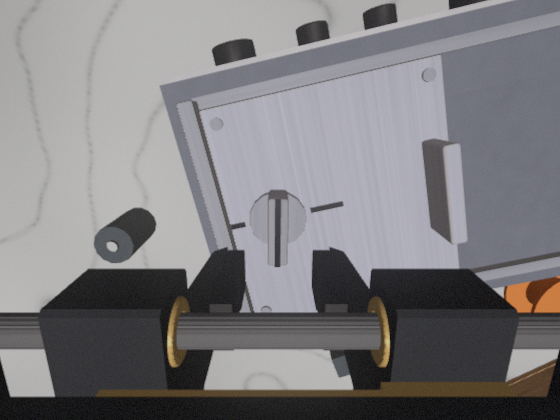

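The wing is at (278,230), centred between the fingers and parallel to them. The cover's edge meets the bar. I'll descend and grip.

Emit:
play_rows([
  [0.35, -0.001, -0.0006, -0.03, 0],
  [0.35, -0.001, -0.0006, -0.055, 0],
  [0.35, -0.001, -0.0006, -0.069, 0],
  [0.35, -0.001, -0.0006, -0.069, 0],
  [0.05, -0.001, -0.0006, -0.069, 0],
  [0.05, -0.001, -0.0006, -0.069, 0],
  [0.05, -0.001, -0.0006, -0.069, 0],
  [0.05, -0.001, -0.0006, -0.069, 0],
])

```text
t: 7.55
tcp_pos: [0.5318, -0.0335, 0.131]
ee_rot: [3.139, 0.002, 2.68]
force: [3.2, 5.2, -0.1]
gripper_width: 0.134
```

Emit:
play_rows([
  [0.05, 0, 0, 0, 0],
  [0.05, 0, 0, 0, 0],
  [0.05, 0, 0, 0, 0],
])

```text
t: 7.85
tcp_pos: [0.5318, -0.0335, 0.131]
ee_rot: [3.139, 0.002, 2.681]
force: [3.4, 6.0, -0.6]
gripper_width: 0.133
```

Emit:
play_rows([
  [0.05, 0, 0, 0, -0.1],
  [0.05, 0, 0, 0, -0.2],
  [0.05, 0, 0, 0, -0.3],
  [0.05, 0, 0, 0, -0.4],
  [0.05, 0, 0, 0, -0.5],
  [0.05, 0, 0, 0, -0.6],
  [0.05, 0, 0, 0, -0.7],
  [0.05, 0, 0, 0, -0.7],
])

```text
t: 8.65
tcp_pos: [0.5316, -0.0338, 0.131]
ee_rot: [3.139, 0.0, 1.98]
force: [2.4, 4.4, 1.3]
gripper_width: 0.133
```

Emit:
play_rows([
  [0.05, 0, 0, 0, -0.1],
  [0.05, 0, 0, 0, -0.2],
  [0.05, 0, 0, 0, -0.3],
  [0.05, 0, 0, 0, -0.4],
  [0.05, 0, 0, 0, -0.5],
  [0.05, 0, 0, 0, -0.6],
  [0.05, 0, 0, 0, -0.645],
  [0.05, 0, 0, 0, -0.645],
])

```text
t: 9.45
tcp_pos: [0.5312, -0.0338, 0.131]
ee_rot: [3.14, -0.001, 1.338]
force: [1.4, 6.1, 4.9]
gripper_width: 0.135
```

Emit:
play_rows([
  [0.05, 0, 0, 0, 0],
  [0.05, 0, 0, 0, 0],
  [0.05, 0, 0, 0, 0],
  [0.05, 0, 0, 0, 0],
])

```text
t: 9.85
tcp_pos: [0.5312, -0.0338, 0.131]
ee_rot: [3.14, -0.001, 1.339]
force: [0.7, 5.4, 5.9]
gripper_width: 0.134
```

```bash
python3 - <<'E'
from h import *
s2,d2=cap('side','s5')
I=d2['pixels'][120:290,190:350,::-1]; cv2.imwrite('pics/s5z.png',cv2.resize(I,None,fx=3.5,fy=3.5,interpolation=cv2.INTER_CUBIC))
E
```

```text
(no output)
```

View pics/s5z.png

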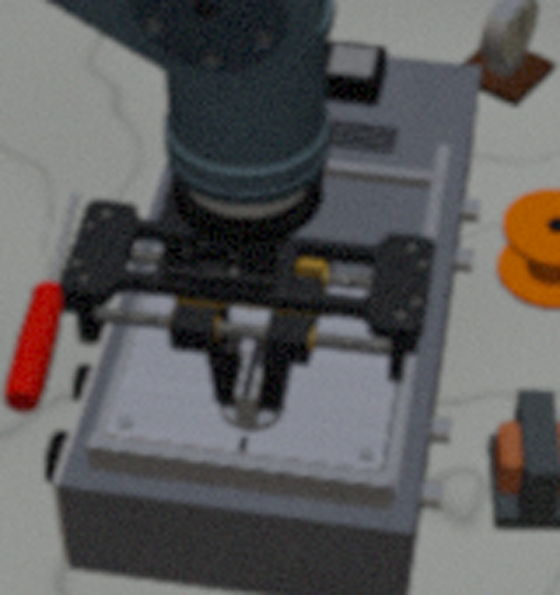

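The wing now runs along the grooves. I'll release, lift and verify.

Emit:
play_rows([
  [0.35, 0, 0, 0, 0],
  [0.35, 0, 0, 0, 0],
  [0.35, 0, 0, 0, 0],
  [0.35, 0, 0, 0, 0],
  [0.35, 0, 0, 0.03, 0],
  [0.35, 0, 0, 0.07, 0],
  [0.35, 0, 0, 0.07, 0],
  [0.35, 0, 0, 0.07, 0],
])

```text
t: 10.7
tcp_pos: [0.5311, -0.0346, 0.2008]
ee_rot: [3.139, 0.0, 1.336]
force: [0.2, 0.3, -0.4]
gripper_width: 0.35
```

```bash
python3 - <<'E'
from h import *
s,d=cap('wrist','w6'); print(s['tcp_pos'],s['ee_rot'],s['force'])
W=wcloud(s,d);Z=W[...,2]
for nm,lo,hi in(('hi',.126,.137),('pl',.097,.1065)):
    m=((Z>lo)&(Z<hi)).astype(np.uint8); n,l,st,c=cv2.connectedComponentsWithStats(m)
    for i in range(1,n):
        if st[i,4]>200: print(nm,c[i],cv2.minAreaRect(W[l==i][:,:2].astype(np.float32)),np.median(Z[l==i]))
E
```

```text
[ 0.53112941 -0.03463952  0.20075778] [3.13929202e+00 2.84897490e-04 1.33595565e+00] [ 0.20672204  0.25687243 -0.44454409]
hi [278.51332561  37.21011974] ((0.5558857321739197, 0.06744835525751114), (0.010580567643046379, 0.059557583183050156), 76.07230377197266) 0.1307111771924385
hi [278.05143277 226.39529758] ((0.5309370160102844, -0.03354952856898308), (0.04271074756979942, 0.011998828500509262), 76.79146575927734) 0.13081537260374815
pl [278.03980864 138.8494195 ] ((0.5411357879638672, 0.007304862141609192), (0.1498182862997055, 0.15620841085910797), 76.31558990478516) 0.09895826298080554
pl [183.30947368 264.77684211] ((0.45591023564338684, -0.05586114153265953), (0.010628743097186089, 0.03389308229088783), 74.779296875) 0.10063832286922028
pl [278.42379958 267.18997912] ((0.5220449566841125, -0.07208727300167084), (0.010786551982164383, 0.04764841869473457), 75.67974090576172) 0.10069458126243572
pl [372.67523364 265.23598131] ((0.587714672088623, -0.08816569298505783), (0.010163294151425362, 0.03276912868022919), 75.5291976928711) 0.10052432269726691
```

View pics/w6.png

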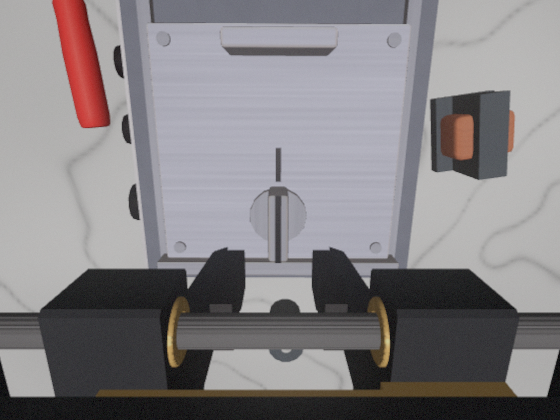

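The wing is within about 0.01 rad of the groove line, and the cover is at the stop bar with the plate still proud (z≈0.099). I'll shut the fingers and go above the press spot (0.545, 0.0237).

Emit:
play_rows([
  [0, 0.007, 0.03, 0, 0],
  [0, 0.014, 0.0583, 0, 0],
  [0, 0.014, 0.0583, 0, 0],
  [0, 0.014, 0.0583, -0.03, 0],
  [0, 0.014, 0.0583, -0.06, 0],
  [0, 0.014, 0.0583, -0.072, 0],
  [0, 0.014, 0.0583, -0.072, 0],
  [0, 0.014, 0.0583, -0.072, 0],
])

```text
t: 11.55
tcp_pos: [0.5447, 0.0235, 0.1282]
ee_rot: [-3.141, 0.0, 1.335]
force: [0.4, 0.9, 0.6]
gripper_width: 0.003
```

Emit:
play_rows([
  [0, 0, 0, -0.002, 0],
  [0, 0, 0, -0.004, 0],
  [0, 0, 0, -0.006, 0],
  [0, 0, 0, -0.008, 0],
  [0, 0, 0, -0.008, 0],
  [0, 0, 0, -0.008, 0],
])

```text
t: 12.15
tcp_pos: [0.5451, 0.0239, 0.1209]
ee_rot: [3.14, 0.0, 1.336]
force: [-2.0, 0.1, 6.8]
gripper_width: 0.009
```

Emit:
play_rows([
  [0, 0, 0, -0.002, 0],
  [0, 0, 0, -0.004, 0],
  [0, 0, 0, -0.006, 0],
  [0, 0, 0, -0.007, 0],
  [0, 0, 0, -0.008, 0],
  [0, 0, 0, -0.008, 0],
])

```text
t: 12.75
tcp_pos: [0.5452, 0.0238, 0.1143]
ee_rot: [3.14, 0.0, 1.336]
force: [-7.4, -0.2, 17.4]
gripper_width: 0.004
```

Emit:
play_rows([
  [0, 0, 0, -0.001, 0],
  [0, 0, 0, -0.002, 0],
  [0, 0, 0, -0.002, 0],
  [0, 0, 0, -0.002, 0],
])

```text
t: 13.15
tcp_pos: [0.5453, 0.0239, 0.1141]
ee_rot: [3.14, 0.001, 1.337]
force: [-14.0, 1.7, 32.6]
gripper_width: 0.008
```

Bottomed at z=0.1141. I'll ease off to about 22 N and verify.

Emit:
play_rows([
  [0, 0, 0, 0.0012, 0],
  [0, 0, 0, 0.0012, 0],
  [0, 0, 0, 0.0012, 0],
  [0, 0, 0, 0.0012, 0],
])

```text
t: 13.55
tcp_pos: [0.5453, 0.0238, 0.1142]
ee_rot: [3.14, 0.0, 1.336]
force: [-9.4, 0.5, 24.3]
gripper_width: 0.007
```

```bash
python3 - <<'E'
from h import *
s,d=cap('wrist','w7'); print(s['tcp_pos'],s['ee_rot'],s['force'])
s2,d2=cap('side','s7')
I=d2['pixels'][120:290,190:350,::-1]; cv2.imwrite('pics/s7z.png',cv2.resize(I,None,fx=3.5,fy=3.5,interpolation=cv2.INTER_CUBIC))
W=wcloud(s,d);Z=W[...,2]
W2=cloud(d2)
old=cloud(dict(np.load('pics/s2.npz',allow_pickle=True)))
for n,w in (('wrist',W),('side now',W2),('side before',old)):
    a=w.reshape(-1,3)[:]; y=np.array([.2385,.971]);x=np.array([.971,-.2385]); r=a[:,:2]-[0.541,0.0073]
    u=r@x;v=r@y
    k=(abs(u)>45)&(abs(u)<0)
    k=(abs(u)>.04)&(abs(u)<.07)&(abs(v)<.065)&(a[:,2]<.12)
    print(n,k.sum(),np.nanmedian(a[k,2]) if k.sum() else None)
    k=(abs(u)<.025)&(abs(v+.042)<.03)&(a[:,2]>.115)&(a[:,2]<.128)
    if k.sum()>20: print('wing',cv2.minAreaRect(a[k,:2].astype(np.float32)))
E
```

```text
[0.54526456 0.02384715 0.11420827] [3.14013387e+00 3.55936879e-04 1.33638939e+00] [-9.38820368  0.51489486 24.28904927]
wrist 14822 0.09089668973747562
wing ((0.5355972051620483, -0.013724175281822681), (0.003963205963373184, 0.011865061707794666), 79.38542938232422)
side now 1337 0.09158973795438499
wing ((0.5311982035636902, -0.035459235310554504), (0.0433541014790535, 0.012215607799589634), 77.351318359375)
side before 1334 0.09969099369505356
wing ((0.5300677418708801, -0.04092826694250107), (0.008632444776594639, 0.04060308262705803), 70.96846771240234)
```

View pics/s7z.png

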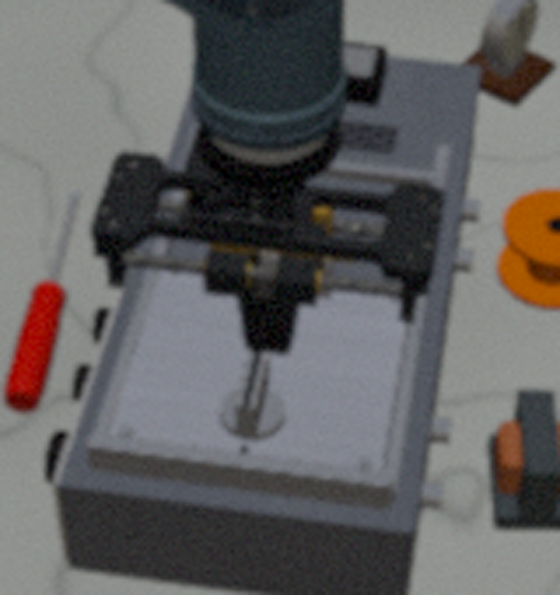

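View pics/w7.png

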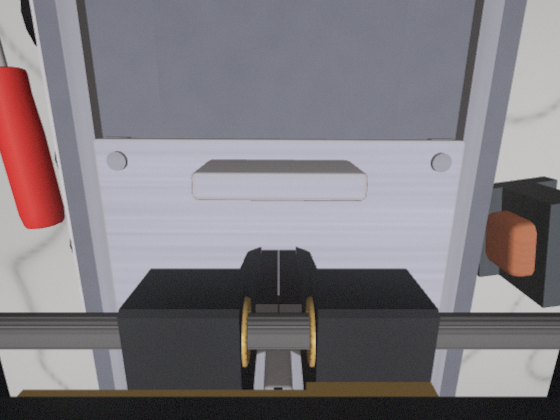

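The plate dropped 8.1 mm (99.7 to 91.6 mm), the slot is aligned, and the hold is steady at about 24 N. I'm handing in.

```bash
python3 - <<'E'
from h import *
print(workorder.close_job())
E
```

```text
the job is handed in; nothing more can be done
None
```

The battery compartment is closed and the job is handed in, with the arm still holding the cover pressed down. I slid the cover home by its tab, turned the wing about 1.345 rad clockwise, and then pressed the cover flat with shut fingers at the press spot.

Last checks:
- **Cover home:** it stopped hard when I pushed it against the bar with about 21–23 N, moving 0.1 mm or less. The images put it about 1–1.5 mm from contact, which is near the calibration error. That measurement was taken before pressing and not repeated after.
- **Slot aligned:** it was about 0.01–0.02 rad off the groove line.
- **Cover pressed:** the plate dropped about 8.1 mm in the side camera's depth, so it is flat on the frame. The hold was about 24 N at t ≈ 13.6 s.
- **Other objects:** the gripper never came near them and they looked undisturbed in the pictures. I did not measure their positions again.

No check failed. The small gap at the stop bar is the only one that disagreed.

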